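Press the spring stop down and slide the heel-lift carrier past it

TASK

Using only the fingertips, press the long spring-loaded release bar down to drop the stop in the track, and, keeping the bar down all the way, push the loaded carrier along by its lug, over the stop, until it is fully home against the end stop. Then let the bar go so that the stop springs up behind the carrier. Do not grip or lift the carrier or the heel lift lying in it, and do not disturb the other things on the bench.

Things in the scene. Friction and masses are not known exactly. Their poses are not given: they have to be found in the camera images.
- fixture: Fixed plywood slide track, 150 mm across (x), 345 mm long (y -185 to +160 mm). Origin on the bench top, on the track's centre line, at the stop. The carrier is pushed along its +y axis; the release bar is on its -x side. Track floor at z = 30 mm, 87 mm wide between aluminium guide walls with tops at z = 42 mm; the near wall's outer face is at x = -51.5 mm.
- dog (a point): Centre of the top of the spring stop (dog), a steel block 26 mm (x) by 12 mm (y) on the track's centre line. At rest it stands 9 mm above the track floor and blocks the carrier; it is fixed to the release bar and goes down with it.
- end_stop (a point): Middle of the face of the aluminium end stop, across the track at y = +130 mm in the fixture's frame; the stop rises 24 mm above the track floor. This point is 12 mm above the floor.
- release_bar (a joint): How far the release bar (with the dog fixed to it) is pressed straight down, in m: 0 at rest (dog up), 0.015 at the bottom. From 0.009 the dog is below the track floor. A spring pushes it up: about 3 N at the start, 8 N at the bottom. It cannot tilt.
- bar_top (a point): Centre of the top of the release bar, a flat steel bar 34 mm wide (x), 240 mm long (y), outside the near guide wall, parallel to the track. At rest at x = -76, y = -45, z = 42 mm in the fixture's frame, so the bar runs from y = -165 to +75 mm. It moves down with the bar. From its centre line it is 24 mm to the wall; the other side is open.
- carrier: Loose grey carrier, 84 (x) x 110 (y) x 28 mm, 0.5 kg, sliding easily on the track. Origin: centre of its underside; axes as the fixture's. Hollow underneath, with 10 mm front and rear walls: the dog jumps up inside if the bar is let go while the carrier is over it, which spoils the job. It starts 11 to 47 mm short of the dog. Home, its origin is at y = +75 mm in the fixture's frame, its rear 14 mm past the dog.
- lug (a point): Centre of the rear (-y) face of the carrier's push lug, a dark steel upright plate 36 mm wide (x), 30 mm high, 8 mm thick, standing out over the release bar, 4 mm above it at rest. At x = -76, y = -4, z = 31 mm in the carrier's frame. A fingertip standing on the bar behind this face can push the carrier along.
- lift: Brown heel lift, 65 x 69 x 10 mm, lying loose in the shallow 6 mm rim on top of the carrier. Origin at the centre of its underside, 22 mm above the carrier's underside.
- sanding_block: Bystander: cork sanding block, 58 x 95 x 26 mm, behind the track. Origin at the centre of its underside.
- spool: Bystander: wooden thread spool, 40 mm across, 50 mm high, standing just beyond the end-stop end of the track. Origin at the centre of its underside.
- tape_roll: Bystander: roll of masking tape lying flat, 100 mm across, 24 mm high, left of the track, in front of the tack tin. Origin at the centre of its underside.
- spare_lift: Bystander: a second heel lift, 65 x 68 x 10 mm, lying on the bench in front of the track. Origin at the centre of its underside.
There are look-alikes about, which are no part of the job. Leave any blue or orange look-alike of the lift alone.

How it is judged:
On the way, in this order (a step that is already met when the one before it is completed fails the run):
1. the bar is pressed down (10 mm or more) while the carrier is still short of the stop (value of joint release_bar above 0.01 m and y of carrier in the frame of fixture below -0.056 m), for 0.05 s.
2. the carrier's rear has passed the stop with the bar still held down (value of joint release_bar above 0.009 m and y of carrier in the frame of fixture above 0.063 m), for 0.05 s.
At the end, for the whole second after the job is handed in: The carrier is within 6 mm of home against the end stop, flat in the track and at rest, with the heel lift lying in its rim, and the release bar is back up (within 3 mm), the stop standing behind the carrier (y of carrier in the frame of fixture above 0.069 m and value of joint release_bar below 0.003 m and z of carrier in the frame of fixture below 0.034 m and angle between the y axis of carrier and the y axis of fixture, either way round below 0.1 rad and z of lift in the frame of carrier between 0.018 and 0.027 m and horizontal distance between lift and carrier below 0.012 m and linear speed of carrier below 0.01 m/s); the robot touches nothing.
It fails at once if the bar was let up while the carrier was over the stop (value of joint release_bar below 0.005 m and y of carrier in the frame of fixture between -0.045 and 0.045 m).
It fails at once if the carrier was lifted or tipped (z of carrier in the frame of fixture above 0.038 m or angle between carrier's own z axis and vertical above 0.15 rad).
It fails at once if the heel lift was lifted or knocked out of the carrier (z of lift in the frame of carrier above 0.032 m or horizontal distance between lift and carrier above 0.02 m).
It fails at once if a bystander was disturbed (moved more than 20 mm) (distance of any of sanding_block, spool, tape_roll, spare_lift from where it was at the start of the episode above 0.02 m).
It also fails if it takes over 40 s, if anything falls off the work surface, if the arm or the gripper's body presses on something with over 40 N, if the wrist force passes 120 N, or if a joint passes its speed limit or range.

ROBOT

A 6-joint arm with a two-finger parallel gripper is mounted at the origin on a cart in front of the work surface, level with it; the furniture and walls round the work are solid. World frame = base frame: x ahead of the robot, y to its left, z up, the work surface at z = 0. Lengths are in m, angles in rad, forces in N, time in s.
With the tool pointing down it reaches from about 0.3 to 0.775 m from the base axis. Payload 14.6 kg.
Tool frame: the origin (TCP) lies at the very end of the fingers, on their centre line; the grasp point (between the pads) lies 19 mm behind it; z points along the fingers, y is the line along which they close (so a half turn about z gives the same grasp; the last joint's range is limited). The gripper opens to 94 mm and grips with 3 to 60 N. Pads are 16 mm wide; open, the fingers measure 119 mm over their backs; the gripper's body (75 mm by 177 mm) begins 78 mm behind the grasp point.
Start: joints at [1.127, 0.3, 1.521, -0, 1.321, -0.067], TCP at [0.202, 0.511, 0.205] pointing down, gripper open.
Joint ranges: [-3.03, 3.03], [-0.79, 2.21], [0.23, 2.52], [-1.04, 4.18], [0, 3.07], [-2.55, 2.55]. Speed limits (rad/s): [2.22, 2.22, 2.57, 3.14, 3.14, 3.14].

INTERFACE

Orientations are given as [roll, pitch, yaw] about the fixed x, y, z axes, in that order (R = Rz(yaw) Ry(pitch) Rx(roll)).
In Python, from station import ctrl gives the robot as it stands.
- The arm moves only by the shell command python3 -m pendant 'ROWS' [OPENING] [FORCE]. ROWS is JSON, a list of rows, each a list of 2 entries, a list of its own where there are three numbers: the shift along the world's x, y, z in cm, then the turn about the world's z in rad. A call has 1 to 20 rows; each row shifts and turns the commanded pose from where the row before left it; what a row does not reach is not made up. A row lasts 1/12 s, in which the tool goes at most 41.7 mm and 7.16 degrees, less where a joint would pass 70% of its speed; a pose out of reach is approached as far as the arm can. A call is refused whole if a number of a shift passes 4.17 or a number of a turn 0.125, either way. A call with a gripper value outside its range is refused whole. OPENING is the opening, from 0 (shut) to 1 (fully open), set as the call begins (- or left out, the last holds). The fingers move at their own pace and stop on an object; FORCE is the grip in N (left out, the last holds). Time passes only in rows, so rows that do not move let the fingers close. It gives the time, the measured TCP pose, the force, the opening and the grip force at its end, in the units of the state.
- ctrl.get_obs(): the state, without advancing time (a new reading comes with each control period).
- ctrl.camera(name): name is "side" or "top"; returns a dict with "color" (384x512x3 uint8, red, green, blue), "intrinsics" (3x3 intrinsics, pixels), "k1" (the pictures are not rectified: a ray, as slopes to the right and down, at radius r is drawn at 1 + k1 r^2 times it, then the intrinsics apply), "camera_from_world" (4x4, takes a point from world to camera coordinates). Camera axes: x right, y down, z forward; pixel columns grow to the right and rows downward; lengths in m; the calibration is good to about 2 mm. A picture is of the moment at which its call begins. There is no depth.
- ctrl.hand_in(): hands the job in; it is judged then, once.
The state is a dict: "time_s": time; "qpos": joint angles; "joint_vel": joint speeds; "tau": joint torques, N m; "ee_pos": TCP position; "eef_rot": TCP orientation; "force": force on the tool from outside, world axes, zero at the start; "moment": the same for the moment, N m; "grip_width": finger opening in m; "grip_force": force on a finger pad.
Only numpy, scipy, OpenCV 4.12 (cv2) and the standard library are available. Lean on these libraries where they do the work, as an engineer would, in place of code of your own. Each camera call takes 0.05 s, during which the arm holds its last target. There are 200 camera calls.

## Working session

There is one attempt and no reset: what is moved stays moved. The work goes in short steps, Python scripts to look and compute and a shell command to move; the robot and the scene stay as the last step left them, time stands still between calls to the robot, and variables do not carry over. Pictures are saved under pics/ and viewed, at most 10 in all, crops included, and the job is handed in when it is done.

```bash
mkdir -p pics; cat > h.py <<'E'
from station import ctrl
import numpy as np, cv2
def snap(n,f):
    c=ctrl.camera(n); cv2.imwrite(f,c["color"][:,:,::-1]); 
    np.savez('pics/'+n+'.npz',K=c["intrinsics"],k1=c["k1"],T=c["camera_from_world"],img=c["color"]); return c
def load(n): return np.load('pics/'+n+'.npz')
def dist(c): return np.array([float(c["k1"]),0,0,0,0])
def px2w(c,uv,z):
    uv=np.array(uv,float).reshape(-1,1,2); K=np.array(c["K"]); T=np.array(c["T"])
    p=cv2.undistortPoints(uv,K,dist(c)).reshape(-1,2); R=T[:3,:3]; o=-R.T@T[:3,3]
    d=np.c_[p,np.ones(len(p))]@R
    return o+d*((z-o[2])/d[:,2])[:,None]
def w2px(c,P):
    T=np.array(c["T"]); return cv2.projectPoints(np.array(P,float).reshape(-1,1,3),cv2.Rodrigues(T[:3,:3])[0],T[:3,3],np.array(c["K"]),dist(c))[0].reshape(-1,2)
E
python3 - <<'E'
from h import *
snap("top","pics/t0.png");snap("side","pics/s0.png")
o=ctrl.get_obs();print({k:np.round(v,3) for k,v in o.items()})
for n in("top","side"):
    c=load(n);T=c["T"];print(n,np.round(-T[:3,:3].T@T[:3,3],3),c["k1"],np.round(T[:3,:3],2).tolist())
E
```

```text
{'time_s': np.float64(0.1), 'qpos': array([ 1.127,  0.3  ,  1.522,  0.   ,  1.321, -0.067]), 'joint_vel': array([-0.001, -0.002, -0.003,  0.001,  0.   ,  0.   ]), 'tau': array([ 2.0000e-03, -5.3264e+01, -3.5328e+01,  7.1000e-02,  2.3000e-02,
       -0.0000e+00]), 'ee_pos': array([0.202, 0.511, 0.205]), 'eef_rot': array([-3.141, -0.   ,  2.765]), 'force': array([-0.067, -0.421, -0.923]), 'moment': array([-0.065, -0.026,  0.014]), 'grip_force': np.float64(0.0), 'grip_width': np.float64(0.094)}
top [0.275 0.136 1.515] -0.04386928150877013 [[0.03, -1.0, 0.02], [-0.98, -0.03, -0.2], [0.2, -0.01, -0.98]]
side [0.165 1.123 0.886] -0.10467354296874834 [[-0.92, -0.38, 0.01], [-0.24, 0.56, -0.79], [0.3, -0.73, -0.61]]
```

View pics/t0.png

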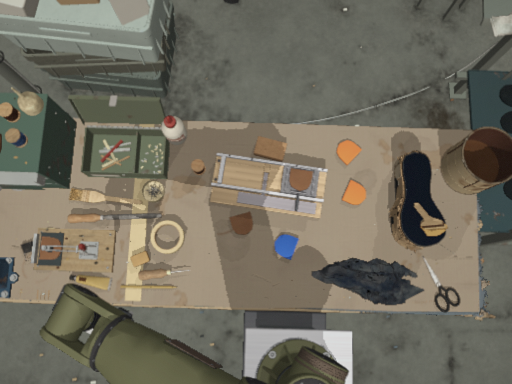

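View pics/s0.png

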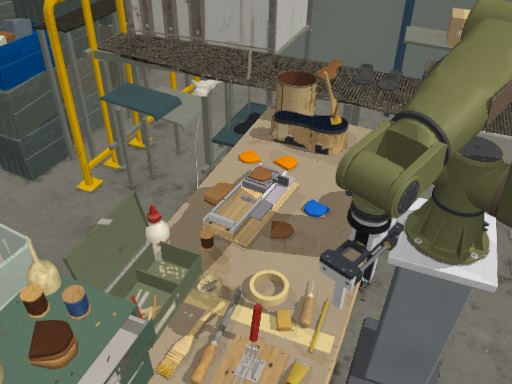

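Top view: the track spans about (212,155) to (327,215), with its end stop at the left near the spool (197,166). The carrier with its brown lift is at (300,180), and the lug is at about (297,203). The bar is on the robot side, around (255,200). Brown lift candidates are (300,180) in the carrier and (241,223) on the bench, which is the spare. The one in the carrier fits the description. I'll confirm in an enlarged crop.

```bash
python3 - <<'E'
from h import *
c=load("top");im=c["img"][140:230,200:340,::-1]
cv2.imwrite("pics/t0c.png",cv2.resize(im,(784,504),interpolation=cv2.INTER_CUBIC))
c=load("side");im=c["img"][155:250,195:305,::-1]
cv2.imwrite("pics/s0c.png",cv2.resize(im,(660,570),interpolation=cv2.INTER_CUBIC))
E
```

```text
(no output)
```

View pics/t0c.png

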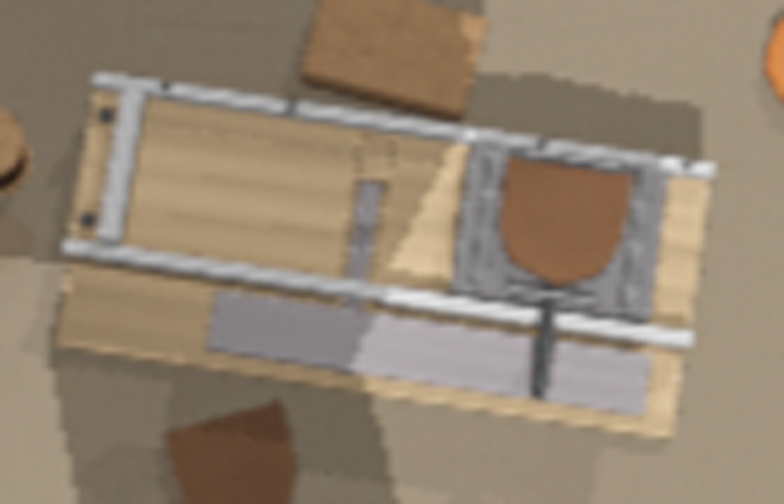

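View pics/s0c.png

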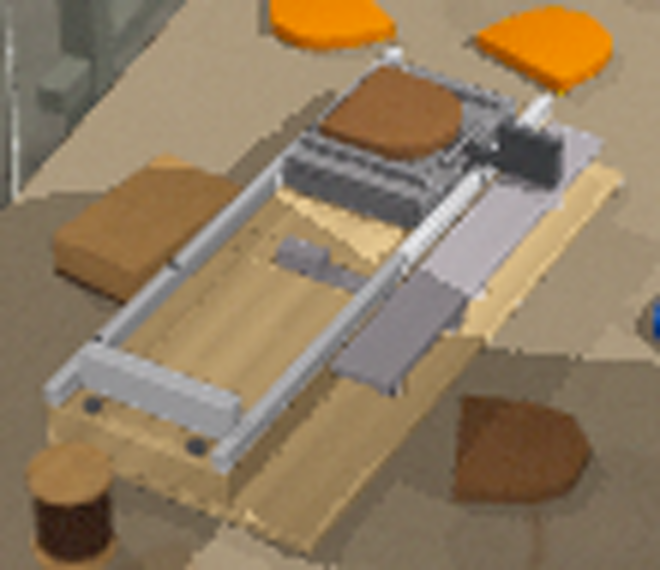

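The crops show the grey carrier with a brown lift lying in its rim, so the one in the carrier is the right one. The bar runs from crop pixel (208,318) to (647,383), and the dark lug is at (543,350). Next I'll fit the poses.

```bash
python3 - <<'E'
from h import *
from scipy.optimize import least_squares
c=load("top"); f=lambda a:(np.array(a,float)+.5)/5.6-.5+[200,140]
s=load("side"); g=lambda a:(np.array(a,float)+.5)/6-.5+[195,155]
px=f([(212,290),(205,347),(650,352),(643,414),(62,250),(692,345),(94,74),(716,168)])
L=np.array([(-59,75,42),(-93,75,42),(-59,-165,42),(-93,-165,42),(-51.5,160,42),(-51.5,-185,42),(51.5,160,42),(51.5,-185,42)])/1e3
ps=g([(332,370),(393,392)]);Ls=L[:2]   # side: bar end corners
def tr(p,L):
    a=p[2];return np.c_[p[0]+np.cos(a)*L[:,0]-np.sin(a)*L[:,1],p[1]+np.sin(a)*L[:,0]+np.cos(a)*L[:,1],L[:,2]]
r=least_squares(lambda p:np.r_[(w2px(c,tr(p,L))-px).ravel(),(w2px(s,tr(p,Ls))-ps).ravel()],[.5,.1,0.1])
p=r.x;print(np.round(p,4));print(np.round(r.fun.reshape(-1,2),1).tolist())
np.save("pose.npy",p)
# lug rear top edge (z=.030+.046): crop px right edge
q=px2w(c,f([(553,306),(547,398)]),.076)
a=p[2];R=np.array([[np.cos(a),np.sin(a)],[-np.sin(a),np.cos(a)]])
print("lug rear, fixture",(q[:,:2]-p[:2])@R.T)
q=px2w(c,f([(665,170),(650,318),(470,140),(455,290)]),.058)
print("carrier corners",(q[:,:2]-p[:2])@R.T)
for y in (-.09,-.11,-.13,-.15): print(y,tr(p,np.array([[-.076,y,0.042]])))
print("dir +y",[-np.sin(a),np.cos(a)])
E
```

```text
[ 0.6031  0.1118 -0.1246]
[[0.1, -0.5], [-0.5, 0.2], [-0.0, 0.4], [-0.2, 0.3], [-0.3, -0.0], [-0.7, 0.2], [-0.3, -0.9], [-0.7, -0.8], [0.9, -1.6], [0.9, -1.5]]
lug rear, fixture [[-0.04740759 -0.1072382 ]
 [-0.09675399 -0.11088155]]
carrier corners [[ 0.03993416 -0.15830827]
 [-0.04232659 -0.16087209]
 [ 0.04001578 -0.05113151]
 [-0.04337262 -0.05501767]]
-0.09 [[0.51653491 0.0319405  0.042     ]]
-0.11 [[0.51404945 0.01209554 0.042     ]]
-0.13 [[ 0.51156398 -0.00774942  0.042     ]]
-0.15 [[ 0.50907852 -0.02759438  0.042     ]]
dir +y [np.float64(0.1242732386012775), np.float64(0.9922480345999936)]
```

Fixture pose is (0.603, 0.112), yaw -0.125 rad. The lug's rear face is at about y = -0.110 in the fixture frame. I'll put the closed fingertips over the bar at fixture y ≈ -0.135, which is world (0.511, -0.013).

```bash
python3 -m pendant '[[[1.93,-3.27,0],0.0158],[[1.93,-3.27,0],0.0158],[[1.93,-3.27,0],0.0158],[[1.93,-3.27,0],0.0158],[[1.93,-3.27,0],0.0158],[[1.93,-3.27,0],0.0158],[[1.93,-3.27,0],0.0158],[[1.93,-3.27,0],0.0158],[[1.93,-3.27,0],0.0158],[[1.93,-3.27,0],0.0158],[[1.93,-3.27,0],0.0158],[[1.93,-3.27,0],0.0158],[[1.93,-3.27,0],0.0158],[[1.93,-3.27,0],0.0158],[[1.93,-3.27,0],0.0158],[[1.93,-3.27,0],0.0158]]' 0 10
python3 -m pendant '[[[0,0,-3],0],[[0,0,-3],0],[[0,0,-3],0],[[0,0,-2],0],[[0,0,0],0],[[0,0,0],0],[[0,0,0],0]]'
python3 - <<'E'
from h import *
c=snap("side","pics/s1.png");d=snap("top","pics/t1.png")
im=[cv2.resize(x["color"][a:a+95,b:b+110,::-1],(400,345),interpolation=cv2.INTER_CUBIC) for x,a,b in((c,125,215),(d,140,240))]
cv2.imwrite("pics/c1.png",np.hstack(im))
E
```

```text
time_s: 1.43
ee_pos: [0.5117, -0.0137, 0.2053]
eef_rot: [3.142, -0.0, 3.018]
force: [1.1, 0.9, -0.3]
grip_width: 0.0007
grip_force: 0.0
time_s: 2.02
ee_pos: [0.5118, -0.0118, 0.0968]
eef_rot: [3.142, 0.002, 3.018]
force: [-1.1, 0.5, -1.4]
grip_width: 0.0008
grip_force: 0.0
```

View pics/c1.png

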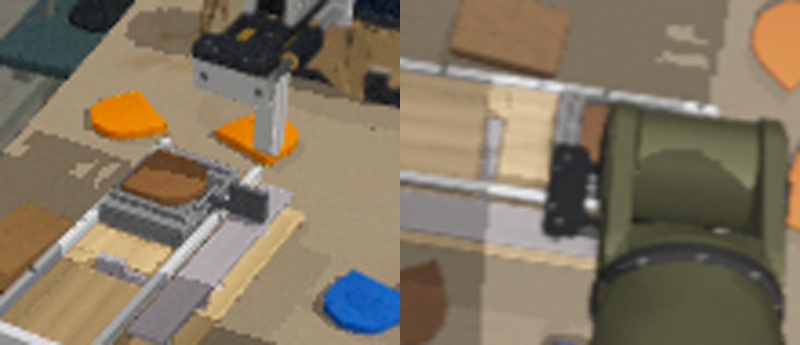

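The fingertips, at (268,150) in the left crop, are over the bar and behind the lug at (248,205). The gap is clear, so I'll go down to contact.

```bash
python3 -m pendant '[[[0,0,-2],0],[[0,0,-1.5],0],[[0,0,-1],0],[[0,0,0],0],[[0,0,0],0]]'
python3 -m pendant '[[[0,0,-0.4],0],[[0,0,-0.4],0],[[0,0,-0.4],0],[[0,0,0],0],[[0,0,0],0]]'
python3 -m pendant '[[[0,0,-0.3],0],[[0,0,-0.3],0],[[0,0,0],0],[[0,0,0],0]]'
```

```text
time_s: 2.53
ee_pos: [0.5114, -0.0118, 0.0511]
eef_rot: [3.142, 0.0, 3.018]
force: [0.3, -0.4, -0.1]
grip_width: 0.0003
grip_force: 0.0
time_s: 2.95
ee_pos: [0.5115, -0.0118, 0.0387]
eef_rot: [3.142, 0.001, 3.018]
force: [0.9, -0.6, 4.7]
grip_width: 0.0008
grip_force: 2.1
time_s: 3.28
ee_pos: [0.5115, -0.0119, 0.0329]
eef_rot: [3.142, 0.001, 3.018]
force: [-1.0, 1.1, 6.5]
grip_width: 0.0005
grip_force: 3.1
```

```bash
python3 -m pendant '[[[0,0,-0.2],0],[[0,0,-0.2],0],[[0,0,0],0],[[0,0,0],0],[[0,0,0],0]]'
python3 -m pendant '[[[0.05,0.4,0],0],[[0.05,0.4,0],0],[[0.05,0.4,0],0],[[0,0,0],0],[[0,0,0],0]]'
```

```text
time_s: 3.7
ee_pos: [0.5116, -0.0119, 0.0291]
eef_rot: [3.142, 0.001, 3.018]
force: [-0.6, 0.6, 6.5]
grip_width: 0.0008
grip_force: 3.8
time_s: 4.12
ee_pos: [0.5132, 0.0004, 0.0292]
eef_rot: [3.141, 0.001, 3.018]
force: [-0.2, 2.8, 7.5]
grip_width: 0.0007
grip_force: 3.8
```

```bash
python3 -m pendant '[[[0.05,0.4,0],0],[[0.05,0.4,0],0],[[0.05,0.4,0],0],[[0.05,0.4,0],0],[[0.05,0.4,0],0],[[0.05,0.4,0],0],[[0.05,0.4,0],0],[[0.05,0.4,0],0],[[0,0,0],0],[[0,0,0],0]]'
python3 - <<'E'
from h import *
c=snap("side","pics/s2.png")
cv2.imwrite("pics/c2.png",cv2.resize(c["color"][125:235,195:315,::-1],(600,550),interpolation=cv2.INTER_CUBIC))
E
```

```text
time_s: 4.95
ee_pos: [0.5171, 0.0323, 0.0291]
eef_rot: [3.141, 0.001, 3.018]
force: [0.3, 0.0, 7.3]
grip_width: 0.0007
grip_force: 3.8
```

View pics/c2.png

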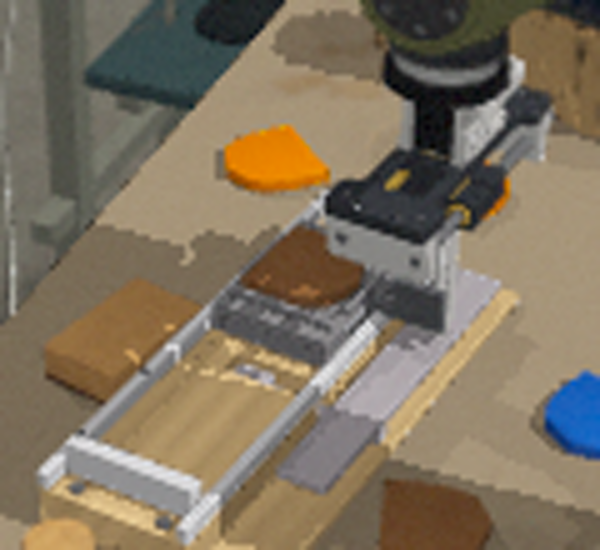

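The picture shows the bar down, the dog flush at (255,375), the finger against the lug at (435,305) and the lift seated. I'll keep pushing.

```bash
python3 -m pendant '[[[0.06,0.5,0],0],[[0.06,0.5,0],0],[[0.06,0.5,0],0],[[0.06,0.5,0],0],[[0.06,0.5,0],0],[[0.06,0.5,0],0],[[0.06,0.5,0],0],[[0.06,0.5,0],0],[[0.06,0.5,0],0],[[0.06,0.5,0],0]]'
python3 -m pendant '[[[0.06,0.5,0],0],[[0.06,0.5,0],0],[[0.06,0.5,0],0],[[0.06,0.5,0],0],[[0.06,0.5,0],0],[[0.06,0.5,0],0],[[0.06,0.5,0],0],[[0.06,0.5,0],0],[[0.06,0.5,0],0],[[0.06,0.5,0],0]]'
```

```text
time_s: 5.83
ee_pos: [0.5231, 0.0819, 0.0291]
eef_rot: [-3.141, 0.001, 3.018]
force: [-0.2, -5.3, 8.5]
grip_width: 0.0008
grip_force: 4.6
time_s: 6.67
ee_pos: [0.5291, 0.1319, 0.0292]
eef_rot: [-3.141, 0.001, 3.018]
force: [0.3, -5.7, 8.0]
grip_width: 0.0005
grip_force: 4.5
```

```bash
python3 -m pendant '[[[0.05,0.4,0],0],[[0.05,0.4,0],0],[[0.05,0.4,0],0],[[0.05,0.4,0],0],[[0.05,0.4,0],0],[[0.05,0.4,0],0],[[0.05,0.4,0],0],[[0.05,0.4,0],0],[[0.05,0.4,0],0],[[0,0,0],0],[[0,0,0],0]]'
```

```text
time_s: 7.58
ee_pos: [0.5336, 0.1684, 0.0292]
eef_rot: [3.141, 0.001, 3.018]
force: [-0.7, 0.3, 7.7]
grip_width: 0.0005
grip_force: 3.8
```

```bash
python3 -m pendant '[[[0.04,0.3,0],0],[[0.04,0.3,0],0],[[0.02,0.2,0],0],[[0,0,0],0],[[0,0,0],0]]'
python3 -m pendant '[[[0.02,0.15,0],0],[[0.02,0.15,0],0],[[0,0,0],0],[[0,0,0],0]]'
python3 - <<'E'
from h import *
c=snap("side","pics/s3.png")
cv2.imwrite("pics/c3.png",cv2.resize(c["color"][140:250,185:305,::-1],(600,550),interpolation=cv2.INTER_CUBIC))
E
```

```text
time_s: 8.0
ee_pos: [0.5346, 0.1761, 0.0292]
eef_rot: [3.142, 0.001, 3.018]
force: [-0.6, -0.9, 8.7]
grip_width: 0.0007
grip_force: 3.8
time_s: 8.33
ee_pos: [0.5349, 0.179, 0.0291]
eef_rot: [-3.141, 0.001, 3.018]
force: [-0.1, -2.7, 8.1]
grip_width: 0.0006
grip_force: 4.0
```

View pics/c3.png

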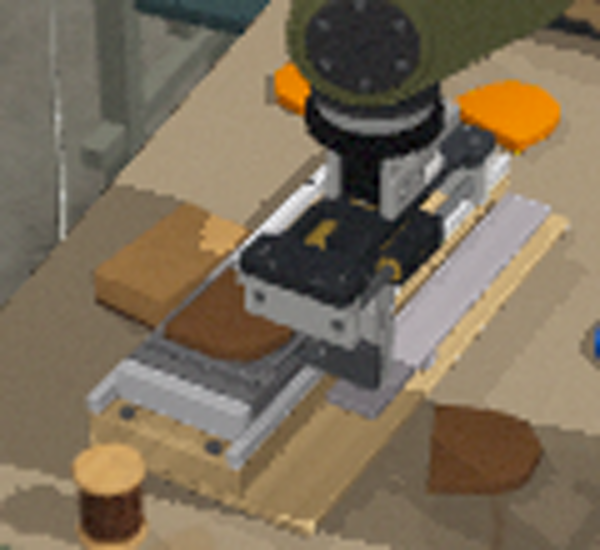

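The carrier is almost against the end stop at (185,390). I'll push on gently until the force rises.

```bash
python3 -m pendant '[[[0.01,0.1,0],0],[[0.01,0.1,0],0],[[0,0,0],0],[[0,0,0],0]]'
python3 -m pendant '[[[0.01,0.1,0],0],[[0,0,0],0],[[0,0,0],0]]'
```

```text
time_s: 8.72
ee_pos: [0.5351, 0.1808, 0.0291]
eef_rot: [-3.141, 0.001, 3.018]
force: [-0.7, -3.9, 7.3]
grip_width: 0.0007
grip_force: 4.1
time_s: 8.97
ee_pos: [0.5352, 0.1815, 0.0291]
eef_rot: [-3.141, 0.001, 3.017]
force: [-1.7, -6.7, 9.4]
grip_width: 0.0006
grip_force: 7.3
```

```bash
python3 -m pendant '[[[0.01,0.1,0],0],[[0,0,0],0],[[0,0,0],0]]'
```

```text
time_s: 9.22
ee_pos: [0.5352, 0.1816, 0.0291]
eef_rot: [-3.139, 0.0, 3.017]
force: [-3.2, -14.2, 11.4]
grip_width: 0.0007
grip_force: 10.6
```

It's hard against the end stop. I'll back off slightly, then lift straight up and clear.

```bash
python3 -m pendant '[[[-0.01,-0.1,0],0],[[-0.05,-0.4,0],0],[[0,0,0],0],[[0,0,0.4],0],[[0,0,0.4],0],[[0,0,0.4],0],[[0,0,0.4],0],[[0,0,1],0],[[0,0,2],0],[[0,0,3],0],[[0,0,3],0],[[-2,-2,2],0],[[-3,-2,0],0],[[-3,-2,0],0],[[-3,-2,0],0],[[-3,0,0],0],[[0,0,0],0],[[0,0,0],0]]'
python3 - <<'E'
from h import *
c=snap("side","pics/s4.png")
cv2.imwrite("pics/c4.png",cv2.resize(c["color"][140:250,185:305,::-1],(600,550),interpolation=cv2.INTER_CUBIC))
E
```

```text
time_s: 10.72
ee_pos: [0.3938, 0.0982, 0.1552]
eef_rot: [3.141, 0.001, 3.018]
force: [0.2, 0.3, 0.5]
grip_width: 0.0001
grip_force: 0.0
```

View pics/c4.png

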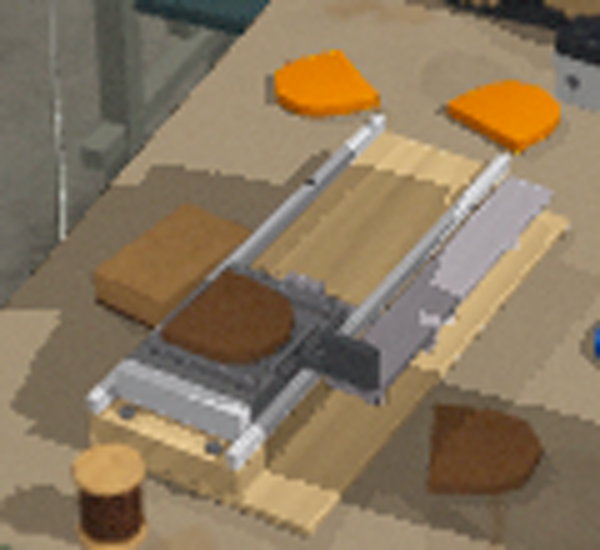

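The carrier is home against the end stop at (185,390) with the lift seated. The bar is back up, the dog is visible behind the carrier at (310,285), and the arm is clear.

```bash
python3 -c "
from station import ctrl
print(ctrl.hand_in())"
```

```text
the job is handed in; nothing more can be done
None
```

The job is handed in: the carrier is home against the end stop with the heel lift in its rim, and the bar was kept down until then and is now back up, with the stop behind the carrier; the hand-in gave no verdict.

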